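Check a specimen jar over the light box

ROBOT

A 6-joint arm with a two-finger parallel gripper is mounted at the origin on the work surface. World frame = base frame: x ahead of the robot, y to its left, z up, the work surface at z = 0. Lengths are in m, angles in rad, forces in N, time in s.
With the tool pointing down it reaches from about 0.275 to 0.975 m from the base axis. Payload 8.4 kg.
Tool frame: the origin (TCP) lies midway between the tips of the shut fingers; the grasp point (between the pads) lies 19 mm behind it; z points along the fingers, y is the line along which they close (so a half turn about z gives the same grasp; the last joint's range is limited). The gripper opens to 92 mm and grips with 3 to 60 N. Pads are 20 mm wide; open, the fingers measure 128 mm over their backs; the gripper's body (75 mm by 189 mm) begins 69 mm behind the grasp point.
Start: joints at [-1.125, 0.353, 1.633, -0, 1.155, -0.002], TCP at [0.271, -0.563, 0.215] pointing down, gripper open.
Joint ranges: [-2.63, 2.63], [-0.92, 2.1], [0.06, 2.66], [-1.3, 4.44], [0, 2.69], [-3.02, 3.02]. Speed limits (rad/s): [2.22, 2.22, 2.79, 3.14, 3.14, 3.14].

INTERFACE

Orientations are given as a rotation vector (axis times angle).
In Python, from cell import ctrl gives the robot as it stands.
- The arm moves only by the shell command python3 -m handwheel 'ROWS'. ROWS is JSON, a list of rows, each a list of 7 numbers: the turn, a rotation vector about the tool's x, y, z in degrees, then the shift along the tool's x, y, z in mm, then the closure, from 0 (fully open) to 1 (shut). In form: [[wx, wy, wz, tx, ty, tz, hand], ...]. A call has 1 to 10 rows; each row shifts and turns the commanded pose from where the row before left it, along the tool's axes as they then stand; what a row does not reach is not made up. A row lasts 1/10 s, in which the tool goes at most 50 mm and 8.59 degrees, less where a joint would pass 70% of its speed; a pose out of reach is approached as far as the arm can. A call with a gripper value outside its range is refused whole. The fingers move at their own pace and stop on an object; the grip force is fixed at half the most. Time passes only in rows, so rows that do not move let the fingers close. It gives the time, the measured TCP pose, the force, the opening and the grip force at its end, in the units of the state.
- ctrl.state(): the state, without advancing time (a new reading comes with each control period).
- ctrl.capture(name): name is "side" or "top" or "wrist"; returns a dict with "frame" (384x512x3 uint8, red, green, blue), "z_map" (384x512 float32, m along the optical axis (not along the pixel's ray), 0 where there is no reading), "fx", "fy", "cx", "cy" (pixels), "rvec" (rotation vector, rad) and "tvec" (3), from world to camera coordinates, as OpenCV has them; the wrist camera has in their place "tool_from_camera" (4x4, takes a point from camera to tool coordinates, whose origin is the TCP and whose axes are the flange's). Camera axes: x right, y down, z forward; pixel columns grow to the right and rows downward; lengths in m; the calibration is good to about 2 mm. A picture is of the moment at which its call begins: read the wrist's pose just before it.
- ctrl.hand_in(): hands the job in; it is judged then, once.
The state is a dict: "time": time; "joint_pos": joint angles; "qvel": joint speeds; "joint_torque": joint torques, N m; "eef_pos": TCP position; "tool_rot": TCP orientation; "ft_force": force on the tool from outside, world axes, zero at the start; "torque": the same for the moment, N m; "opening": finger opening in m; "grasp_force": force on a finger pad.
Only numpy, scipy, OpenCV 4.12 (cv2) and the standard library are available. Lean on these libraries where they do the work, as an engineer would, in place of code of your own. Each camera call takes 0.05 s, during which the arm holds its last target. There are 200 camera calls.

TASK

Pick up the carrying tray by its handle and bring it over the light box without setting it down. Holding the tray a few centimetres clear of the box, roll the jar to the tray's white window and keep it steady over the middle of the window for a good five seconds; then let it roll gently to the other end of the tray from where it started, set the tray down in the middle of the light box and square with it, and let go. Move smoothly and slowly: the jar must not leave the tray, nothing may be thrown or dropped, and the stain bottle is left standing where it is.

Things in the scene. Friction and masses are not known exactly. Their poses are not given: they have to be found in the camera images.
- tray: Aluminium tray with dark floor and basket handle, 252 mm long (own y), 86 mm wide (own x), about 0.45 kg, standing on the table. Origin: centre of the underside, z up. The jar rolls along y in a lane 76 mm wide between side walls 18 mm high, and under the handle. End lips: inner faces at y = +-120 mm, tops 14 mm above the underside; a jar rolling gently stops there, its centre at y = +-101 mm.
- tray_window (a point): Centre of the white window (70 mm along x, 24 mm along y) inlaid in the tray's floor, 8 mm above the tray's origin; axes as the tray. The lane floor is crowned: its ridge runs along x through this point (flat only for |y| < 5 mm) and it falls outward at 0.04 rad straight to both end lips, so that in a level tray the jar rolls away from the window into the well at either end.
- tray_bar (a point): Centre of the tray's handle bar, 84 mm above the tray's origin; axes as the tray. Black rubber-covered bar along x, 24 by 24 mm in section, 76 mm clear between its end posts. Grip it from above, fingers closing along the tray's y.
- jar: Closed amber glass jar with a black cap lying across the tray's lane: cylinder of diameter 48 mm, length 70 mm, about 0.2 kg. It rolls at 2/3 g times the slope, less a slight resistance worth about 0.015 rad. Origin: its centre, 32 mm above the tray's underside on the window; own x: its axis, along the tray's x; y, z turn as it rolls. It starts in the well at the tray's +y end (y = +101 mm).
- lightbox: White flat-topped light box fixed on the table, 200 mm (own x) by 280 mm (own y) by 45 mm high. Origin: centre of its underside. Its top is level, 45 mm above the origin.
- stain_bottle: Upright screw-cap jar, 44 mm in diameter and 90 mm high, standing on the table between the tray and the light box. Origin: centre of its underside. Leave it alone.

How it is judged:
On the way:
1. the tray is held clear of the light box and above its middle, and the jar stays over the middle of the tray's window for 4 s (horizontal distance between tray and lightbox below 0.05 m and z of tray in the frame of lightbox between 0.055 and 0.22 m and y of jar in the frame of tray between -0.018 and 0.018 m and z of jar in the frame of tray below 0.04 m and contact force between the fingers and tray above 1 N), for 4 s.
At the end, for the whole second after the job is handed in: The tray stands flat on the light box, its centre within 35 mm of the box's centre and its length within 0.2 rad of the box's, released; the jar lies at rest in the well at the tray's -y end (y between -112 and -88 mm in the tray's frame) (horizontal distance between tray and lightbox below 0.035 m and z of tray in the frame of lightbox between 0.04 and 0.05 m and angle between tray's own z axis and vertical below 0.06 rad and angle between the y axis of tray and the y axis of lightbox, either way round below 0.2 rad and y of jar in the frame of tray between -0.112 and -0.088 m and z of jar in the frame of tray between 0.018 and 0.036 m and linear speed of each of tray, jar below 0.03 m/s); the robot touches nothing.
It fails at once if the jar leaves the tray's lane (z of jar in the frame of tray above 0.05 m or z of jar in the frame of tray below 0.01 m or y of jar in the frame of tray above 0.125 m or y of jar in the frame of tray below -0.125 m).
It fails at once if the tray is tipped by more than 0.35 rad (angle between tray's own z axis and vertical above 0.35 rad).
It fails at once if the jar or the tray is thrown or dropped (faster than 0.5 m/s) (linear speed of any of jar, tray above 0.5 m/s).
It fails at once if the stain bottle is pushed more than 30 mm or tipped (distance of stain_bottle from where it was at the start of the episode above 0.03 m or angle between stain_bottle's own z axis and vertical above 0.3 rad).
It also fails if it takes over 72 s, if anything falls off the work surface, if the arm or the gripper's body presses on something with over 40 N, if the wrist force passes 120 N, or if a joint passes its speed limit or range.

## Working session

There is one attempt and no reset: what is moved stays moved. The work goes in short steps, Python scripts to look and compute and a shell command to move; the robot and the scene stay as the last step left them, time stands still between calls to the robot, and variables do not carry over. Pictures are saved under pics/ and viewed, at most 10 in all, crops included, and the job is handed in when it is done.

```bash
mkdir -p pics; ls; python3 - <<'E'
from cell import ctrl
import cv2,pickle,numpy as np
s=ctrl.state();print(s)
d={n:ctrl.capture(n) for n in("top","side")}
pickle.dump(d,open("c0.pkl","wb"))
for n in d: print(n,d[n]["rvec"],d[n]["tvec"],d[n]["fx"])
cv2.imwrite("pics/a.png",np.vstack([d["top"]["frame"],d["side"]["frame"]])[...,::-1][:, :])
cv2.imwrite("pics/a.png",cv2.resize(cv2.imread("pics/a.png"),(400,600)))
cv2.imwrite("pics/top.png",d["top"]["frame"][...,::-1]);cv2.imwrite("pics/side.png",d["side"]["frame"][...,::-1])
E
```

```text
pics
{'time': 0.0, 'joint_pos': array([-1.12539172e+00,  3.53631297e-01,  1.63411514e+00,  1.40720175e-05,
        1.15521361e+00, -2.38744616e-03]), 'qvel': array([-1.37729616e-03,  1.10759396e-03,  7.54915391e-04, -6.74806870e-04,
        4.95142062e-05, -5.98432145e-04]), 'joint_torque': array([-2.80237364e-03, -5.93847334e+01, -3.34214723e+01,  6.95950328e-02,
        2.35614809e-02, -4.57178487e-05]), 'eef_pos': array([ 0.2704098 , -0.56292956,  0.21388235]), 'tool_rot': array([-3.06187643e+00, -6.97222531e-01,  4.51981495e-04]), 'ft_force': array([ 0.27792935, -0.69274697, -0.26685972]), 'torque': array([-0.07963806, -0.01815746, -0.04712475]), 'grasp_force': 0.0, 'opening': 0.09194042881416631}
top [ 2.20239656 -2.17413378  0.11390645] [0.02243747 0.55306608 0.96200186] 354.0540442620177
side [ 2.31121282 -0.06420131  0.05089122] [-0.54693502  0.10875376  0.9439566 ] 367.1273416378517
```

View pics/top.png

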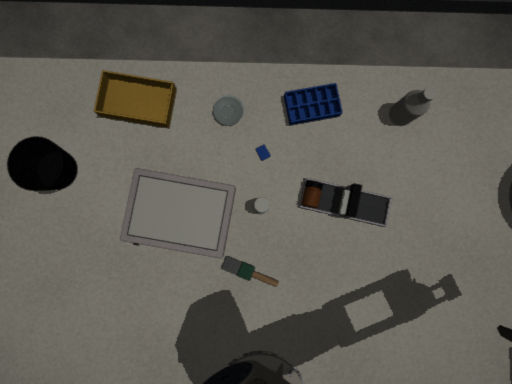

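View pics/side.png

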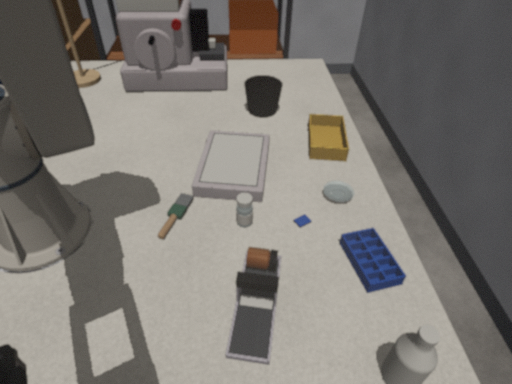

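The top view shows the tray at about (345,202), with the amber jar at its left end (313,195) and the bar at (350,201). The light box is at (180,213) and the stain bottle between them at (261,205). The side view agrees with this.

```bash
cat > h.py <<'E'
import numpy as np,cv2
def cloud(d,T=None):
    z=d["z_map"];v,u=np.mgrid[:z.shape[0],:z.shape[1]]
    P=np.stack([(u-d["cx"])/d["fx"]*z,(v-d["cy"])/d["fy"]*z,z],-1)
    if T is None:
        R=cv2.Rodrigues(np.asarray(d["rvec"],float))[0]; return (P-np.ravel(d["tvec"]))@R
    return P@T[:3,:3].T+T[:3,3]
def rect(P,m):
    n,l,st,c=cv2.connectedComponentsWithStats(m.astype(np.uint8))
    k=1+st[1:,4].argmax(); q=P[l==k]
    r=cv2.minAreaRect((q[:,:2]*1000).astype(np.float32)); return st[k,4],r,q[:,2].mean(),q.mean(0)
E
python3 - <<'E'
import pickle;from h import *
d=pickle.load(open("c0.pkl","rb"))
for n,rois in {"top":dict(box=(110,160,245,265,.035,.06),tray=(290,170,400,235,.004,.03),bar=(320,170,370,230,.085,.12),jar=(295,170,330,215,.025,.08),bot=(245,190,280,225,.07,.12)),
 "side":dict(box=(180,120,280,205,.035,.06),tray=(220,240,290,365,.004,.03),bar=(225,260,290,310,.08,.12),jar=(235,240,285,275,.025,.08),bot=(225,185,265,235,.07,.12))}.items():
    P=cloud(d[n]);hsv=cv2.cvtColor(d[n]["frame"],cv2.COLOR_RGB2HSV)
    for k,(a,b,c,e,lo,hi) in rois.items():
        m=np.zeros(P.shape[:2],bool);m[b:e,a:c]=1;m&=(P[...,2]>lo)&(P[...,2]<hi)
        if k=="jar": m&=(hsv[...,0]<20)&(hsv[...,1]>120)
        if k=="bar": print("z",np.percentile(P[m][:,2],[5,50,95]))
        a,r,z,c=rect(P,m);print(n,k,a,np.round(r[0],1),np.round(r[1],1),round(r[2],1),"z",z.round(4),c.round(3))
E
```

```text
top box 7663 [505.2 230.6] [280.2 200.2] 80.6 z 0.0461 [0.504 0.23  0.046]
top tray 944 [ 556.6 -175.1] [133.4  90.9] 77.6 z 0.01 [ 0.551 -0.19   0.01 ]
z [0.08904382 0.09635954 0.0989396 ]
top bar 339 [ 541.8 -233.9] [25.  85.6] 78.1 z 0.0958 [ 0.541 -0.233  0.096]
top jar 329 [ 553.8 -132.6] [44.3 54.7] 79.7 z 0.0474 [ 0.553 -0.131  0.047]
top bot 181 [527.1   6.2] [36.6 38.3] 45.8 z 0.0905 [0.527 0.007 0.091]
side box 3958 [504.7 229.3] [284.2 199. ] 80.7 z 0.0455 [0.502 0.21  0.046]
side tray 2559 [ 531.3 -281.5] [157.5  86.1] 78.0 z 0.0084 [ 0.531 -0.283  0.008]
z [0.08267613 0.09534608 0.09744629]
side bar 601 [ 541.3 -235.1] [26.1 85.8] 78.1 z 0.0935 [ 0.541 -0.238  0.094]
side jar 292 [ 552.1 -142.6] [30.8 47.8] 78.1 z 0.0462 [ 0.551 -0.145  0.046]
side bot 207 [527.2   4.2] [38.9 37.7] 87.5 z 0.0869 [ 0.526 -0.     0.087]
```

```bash
cat >> h.py <<'E'
from scipy.spatial.transform import Rotation as Ro
def goal(p,yaw,tilt=0):
    # tool down, tool y at yaw deg+180; tilt>0 = tray +y end up (about tray +x), rad
    x=np.array([np.cos(yaw),np.sin(yaw),0]);y=np.array([np.sin(yaw),-np.cos(yaw),0])
    R=np.stack([x,y,[0,0,-1]],1); return np.array(p),Ro.from_rotvec(tilt*x)*Ro.from_matrix(R)
def delta(s,g):
    R=Ro.from_rotvec(s["tool_rot"]);p,G=g
    return np.round((R.inv()*G).as_rotvec(degrees=True),2),np.round(R.inv().apply(p-s["eef_pos"])*1000,1)
E
python3 -m handwheel '[[0,0,7.54,0,0,0,0],[0,0,7.54,0,0,0,0],[0,0,7.54,0,0,0,0],[0,0,7.54,0,0,0,0],[0,0,7.54,0,0,0,0],[0,0,0,8,-16,2,0],[0,0,0,14,-28,5,0],[0,0,0,18,-35,5,0],[0,0,0,18,-35,5,0],[0,0,0,18,-35,5,0]]'
python3 -m handwheel '[[0,0,0,18,-35,5,0],[0,0,0,18,-35,5,0],[0,0,0,18,-35,5,0],[0,0,0,18,-35,5,0],[0,0,0,18,-35,5,0],[0,0,0,14,-28,5,0],[0,0,0,8,-16,2,0],[0,0,0,3,-6,0,0],[0,0,0,0,0,0,0],[0,0,0,0,0,0,0]]'
python3 - <<'E'
from h import *;from cell import ctrl;import pickle
s=ctrl.state();print(s["joint_pos"],delta(s,goal([.5415,-.2345,.068],np.radians(-12))))
d=ctrl.capture("wrist");cv2.imwrite("pics/w1.png",d["frame"][...,::-1])
T=np.eye(4);T[:3,:3]=Ro.from_rotvec(s["tool_rot"]).as_matrix();T[:3,3]=s["eef_pos"]
P=cloud(d,T@d["tool_from_camera"]);pickle.dump((s,d),open("w1.pkl","wb"))
for lo,hi in((.09,.105),(.003,.03)):
    m=(P[...,2]>lo)&(P[...,2]<hi)&(d["z_map"]>0)&(np.hypot(P[...,0]-.5415,P[...,1]+.2345)<.16)
    print(rect(P,m))
E
```

```text
time: 1.1
eef_pos: [0.3769, -0.4313, 0.1921]
tool_rot: [-3.124, 0.325, 0.0]
ft_force: [0.9, -0.2, 0.1]
opening: 0.0917
grasp_force: 0.0
time: 2.1
eef_pos: [0.5349, -0.2382, 0.1607]
tool_rot: [3.124, -0.329, -0.0]
ft_force: [-0.7, 0.4, 0.8]
opening: 0.092
grasp_force: 0.0
[-4.21330938e-01  3.49060348e-01  1.77037371e+00 -4.16405088e-04
  1.02218766e+00  1.35980383e+00] (array([ 0.02,  0.01, -0.04]), array([ 5.7, -5. , 92.7]))
(np.int32(3295), ((541.1367797851562, -235.0743865966797), (24.00945472717285, 85.3288803100586), 78.08000183105469), np.float64(0.09597540508493721), array([ 0.54355989, -0.23570672,  0.09597541]))
(np.int32(15188), ((540.7667236328125, -235.0898895263672), (251.99346923828125, 86.08251953125), 77.97994232177734), np.float64(0.008418168671013583), array([ 0.5384916 , -0.25540834,  0.00841817]))
```

View pics/w1.png

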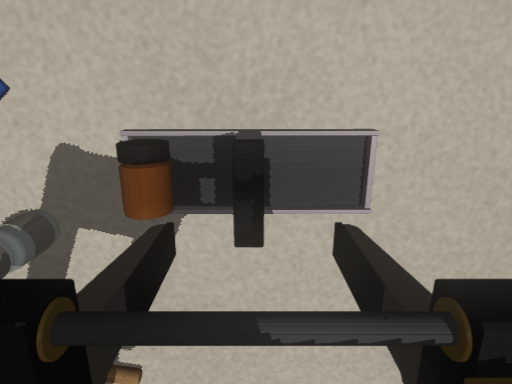

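The wrist view shows the tray square in the image: jar at (145,178), bar at (249,190), far lip at x≈375. Bar, outline and sizes all match the given figures, so I descend and grip.

```bash
python3 -m handwheel '[[0,0,0,2.6,-2.2,10,0],[0,0,0,2.7,-2.3,15,0],[0,0,0,0,0,15,0],[0,0,0,0,0,15,0],[0,0,0,0,0,15,0],[0,0,0,0,0,12,0],[0,0,0,0,0,7,0],[0,0,0,0,0,3.7,0],[0,0,0,0,0,0,0],[0,0,0,0,0,0,0]]'
python3 -m handwheel '[[0,0,0,0,0,0,0.2],[0,0,0,0,0,0,0.35],[0,0,0,0,0,0,0.5],[0,0,0,0,0,0,0.6],[0,0,0,0,0,0,0.7],[0,0,0,0,0,0,0.8],[0,0,0,0,0,0,0.9],[0,0,0,0,0,0,1],[0,0,0,0,0,0,1],[0,0,0,0,0,0,1]]'
python3 -c "
from h import *;from cell import ctrl
s=ctrl.state();print(delta(s,goal([.541,-.235,.068],np.radians(-12))))"
```

```text
time: 3.15
eef_pos: [0.5419, -0.2343, 0.0683]
tool_rot: [3.124, -0.33, 0.001]
ft_force: [0.9, 0.4, 1.2]
opening: 0.0918
grasp_force: 0.0
time: 4.15
eef_pos: [0.5415, -0.2343, 0.0678]
tool_rot: [3.124, -0.329, -0.0]
ft_force: [-0.5, -1.1, -0.6]
opening: 0.0236
grasp_force: 30.0
(array([ 0.01,  0.  , -0.04]), array([-0.4,  0.8, -0.2]))
```

```bash
cat > jar.py <<'E'
# jar/tray state from the wrist camera (tool frame), plus torque
from h import *;from cell import ctrl;import sys,pickle
s=ctrl.state();d=ctrl.capture("wrist");P=cloud(d,np.asarray(d["tool_from_camera"]));z=d["z_map"]
if len(sys.argv)>1: cv2.imwrite(sys.argv[1],d["frame"][...,::-1])
R=Ro.from_rotvec(s["tool_rot"]);Z=R.as_matrix()
print("t",round(s["time"],2),"tcp",s["eef_pos"].round(4),"grip tilt mrad",round(1000*np.arcsin(-Z[2,1]),1),"roll",round(1000*np.arcsin(Z[2,0]),1),"op",s["opening"].round(4),"tq_tool",R.inv().apply(s["torque"]).round(3))
hsv=cv2.cvtColor(d["frame"],cv2.COLOR_RGB2HSV)
m=(hsv[...,0]<20)&(hsv[...,1]>120)&(z>0)&(np.abs(P[...,0])<.05)&(np.abs(P[...,1])<.14)&(P[...,2]<.07)&(P[...,2]>0)
if m.sum()>20:
    q=P[m];print("jar n",m.sum(),"tray y extent mm",(-1000*np.percentile(q[:,1],[2,50,98])).round(1),"top z",np.percentile(q[:,2],2).round(4),"px",np.argwhere(m).mean(0).round())
# side wall tops: 18 mm above underside -> tray tilt relative to tool
w=(np.abs(np.abs(P[...,0])-.041)<.004)&(np.abs(P[...,1])<.12)&(np.abs(P[...,2]-.05)<.012)&(z>0)
q=P[w]
if len(q)>50:
    A=np.c_[q[:,1],np.ones(len(q))];c=np.linalg.lstsq(A,q[:,2],rcond=None)[0];print("wall fit tilt rel tool mrad",(1000*c[0]).round(1),"z0",c[1].round(4),len(q))
    o=(z>0)&(np.abs(P[...,2]-.052)<.02)&(np.abs(P[...,1])<.14)&(np.abs(P[...,0])<.06);print("tray rect in tool",rect(P,o)[1])
E
python3 -m handwheel '[[0,0,0,0,0,-1,1],[0,0,0,0,0,-2,1],[0,0,0,0,0,-3,1],[0,0,0,0,0,-4,1],[0,0,0,0,0,-5,1],[0,0,0,0,0,-5,1],[0,0,0,0,0,-4,1],[0,0,0,0,0,-3,1],[0,0,0,0,0,-2,1],[0,0,0,0,0,-1,1]]'
python3 jar.py pics/w2.png
```

```text
time: 5.15
eef_pos: [0.5416, -0.2342, 0.0981]
tool_rot: [3.124, -0.33, 0.0]
ft_force: [0.7, 0.0, -6.7]
opening: 0.0235
grasp_force: 30.0Traceback (most recent call last):
  File "jar.py", line 6, in <module>
    print("t",round(s["time"],2),"tcp",s["eef_pos"].round(4),"grip tilt mrad",round(1000*np.arcsin(-Z[2,1]),1),"roll",round(1000*np.arcsin(Z[2,0]),1),"op",s["opening"].round(4),"tq_tool",R.inv().apply(s["torque"]).round(3))
                                                                                                                                                           ^^^^^^^^^^^^^^^^^^
AttributeError: 'float' object has no attribute 'round'
```

View pics/w2.png

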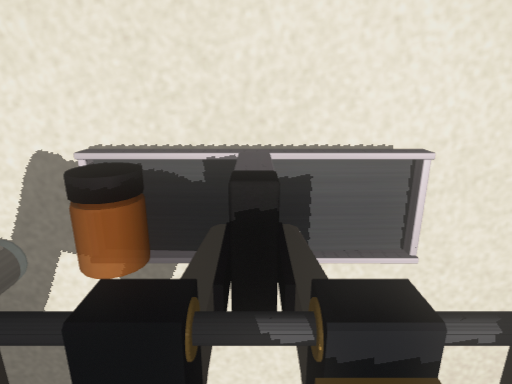

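The jar is still in the +y well at (110,220), and the tray hangs squarely off the floor.

```bash
sed -i 's/s\["opening"\].round(4)/round(s["opening"],4)/' jar.py
python3 -m handwheel '[[0,0,0,0,0,-2,1],[0,0,0,0,0,-4,1],[0,0,0,0,0,-6,1],[0,0,0,0,0,-8,1],[0,0,0,0,0,-10,1],[0,0,0,0,0,-10,1],[0,0,0,0,0,-10,1],[0,0,0,0,0,-10,1],[0,0,0,0,0,-10,1],[0,0,0,0,0,-10,1]]'
python3 -m handwheel '[[0,0,0,0,0,-8,1],[0,0,0,0,0,-6,1],[0,0,0,0,0,-4,1],[0,0,0,0,0,-2,1],[0,0,0,0,0,0,1],[0,0,0,0,0,0,1]]'
python3 jar.py
python3 -c "
from h import *;from cell import ctrl
s=ctrl.state();print(delta(s,goal([.505,.230,.198],np.radians(-9.4))))"
```

```text
time: 6.2
eef_pos: [0.5415, -0.2342, 0.1788]
tool_rot: [3.124, -0.33, 0.0]
ft_force: [-0.3, -0.6, -6.4]
opening: 0.0241
grasp_force: 30.0
time: 6.8
eef_pos: [0.5413, -0.2341, 0.1975]
tool_rot: [-3.124, 0.329, 0.001]
ft_force: [-0.4, 0.6, -6.1]
opening: 0.0235
grasp_force: 30.0
t 6.8 tcp [ 0.5413 -0.2341  0.1975] grip tilt mrad 0.1 roll -0.6 op 0.0235 tq_tool [-0.169 -0.011  0.009]
jar n 5365 tray y extent mm [116.4  91.4  76.9] top z 0.0154 px [237. 111.]
wall fit tilt rel tool mrad 1.9 z0 0.0521 4727
tray rect in tool ((-0.3212394714355469, 0.1652069091796875), (252.2527618408203, 85.86175537109375), 89.99183654785156)
(array([-0.01,  0.04, -2.64]), array([-1.324e+02, -4.462e+02, -4.000e-01]))
```

```bash

python3 -m handwheel '[[0,0,0,-0.6,-2,0,1],[0,0,0,-1.2,-4,0,1],[0,0,0,-1.8,-6,0,1],[0,0,0,-2.4,-8,0,1],[0,0,0,-3,-10,0,1],[0,0,0,-3.6,-12,0,1],[0,0,0,-4.2,-14,0,1],[0,0,0,-4.7,-16,0,1],[0,0,0,-5.3,-18,0,1],[0,0,0,-5.3,-18,0,1]]'
python3 -m handwheel '[[0,0,0,-5.3,-18,0,1],[0,0,0,-5.3,-18,0,1],[0,0,0,-5.3,-18,0,1],[0,0,0,-5.3,-18,0,1],[0,0,0,-5.3,-18,0,1],[0,0,0,-5.3,-18,0,1],[0,0,0,-5.3,-18,0,1],[0,0,0,-5.3,-18,0,1],[0,0,0,-5.3,-18,0,1],[0,0,0,-5.3,-18,0,1]]'
python3 -m handwheel '[[0,0,0,-5.3,-18,0,1],[0,0,0,-5.3,-18,0,1],[0,0,0,-5.3,-18,0,1],[0,0,0,-5.3,-18,0,1],[0,0,0,-4.7,-16,0,1],[0,0,0,-4.2,-14,0,1],[0,0,0,-3.6,-12,0,1],[0,0,0,-3,-10,0,1],[0,0,0,-2.4,-8,0,1],[0,0,0,-1.8,-6,0,1]]'
python3 -m handwheel '[[0,0,0,-1.2,-4,0,1],[0,0,0,-0.6,-2,0,1],[0,0,-0.2,0,0,0,1],[0,0,-0.4,0,0,0,1],[0,0,-0.6,0,0,0,1],[0,0,-0.6,0,0,0,1],[0,0,-0.5,0,0,0,1],[0,0,-0.3,0,0,0,1],[0,0,0,0,0,0,1]]'
python3 jar.py
python3 -c "
from h import *;from cell import ctrl
s=ctrl.state();print(delta(s,goal([.505,.230,.178],np.radians(-9.4))))
d=ctrl.capture('side');cv2.imwrite('pics/s2.png',d['frame'][...,::-1])"
```

```text
time: 7.85
eef_pos: [0.5324, -0.1201, 0.1979]
tool_rot: [-3.124, 0.329, 0.0]
ft_force: [-0.6, -0.4, -6.7]
opening: 0.0237
grasp_force: 30.0
time: 8.85
eef_pos: [0.5177, 0.067, 0.198]
tool_rot: [-3.124, 0.329, 0.0]
ft_force: [-0.5, 0.3, -7.2]
opening: 0.0236
grasp_force: 30.0
time: 9.85
eef_pos: [0.5071, 0.2093, 0.1978]
tool_rot: [3.124, -0.329, -0.0]
ft_force: [0.2, 0.8, -7.1]
opening: 0.0237
grasp_force: 30.0
time: 10.75
eef_pos: [0.5067, 0.2149, 0.1979]
tool_rot: [3.131, -0.258, 0.0]
ft_force: [0.5, 0.2, -6.7]
opening: 0.0239
grasp_force: 30.0
t 10.75 tcp [0.5067 0.2149 0.1979] grip tilt mrad -0.0 roll 0.0 op 0.0239 tq_tool [-0.155 -0.048 -0.003]
jar n 5328 tray y extent mm [115.7  91.3  76.8] top z 0.0154 px [237. 111.]
wall fit tilt rel tool mrad 2.1 z0 0.052 4749
tray rect in tool ((-0.5339546203613281, 0.3705291748046875), (86.3021240234375, 252.15478515625), 0.018506424501538277)
(array([-0.  ,  0.  , -0.05]), array([ -4.2, -14.5,  19.9]))
```

View pics/s2.png

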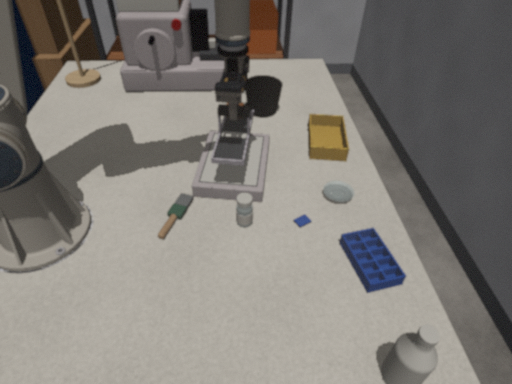

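```bash

python3 -m handwheel '[[0,0,0,-0.2,-0.5,1,1],[0,0,0,-0.4,-1.5,2,1],[0,0,0,-0.6,-2,3,1],[0,0,0,-0.8,-3,4,1],[0,0,0,-0.8,-3,4,1],[0,0,0,-0.6,-2,3,1],[0,0,0,-0.4,-1.5,2,1],[0,0,0,-0.2,-0.5,1,1],[0,0,0,0,0,0,1]]'
python3 -m handwheel '[[0.2,0,0,0,0,0,1],[0.4,0,0,0,0,0,1],[0.4,0,0,0,0,0,1],[0.4,0,0,0,0,0,1],[0.4,0,0,0,0,0,1],[0.4,0,0,0,0,0,1],[0.4,0,0,0,0,0,1],[0.4,0,0,0,0,0,1],[0.3,0,0,0,0,0,1],[0.2,0,0,0,0,0,1]]'
python3 jar.py
```

```text
time: 11.75
eef_pos: [0.505, 0.2295, 0.1778]
tool_rot: [3.131, -0.258, -0.0]
ft_force: [-0.0, -0.7, -6.8]
opening: 0.0238
grasp_force: 30.0
time: 12.75
eef_pos: [0.5051, 0.2294, 0.1779]
tool_rot: [-3.07, 0.254, -0.008]
ft_force: [-0.9, 0.0, -6.8]
opening: 0.0241
grasp_force: 30.0
t 12.75 tcp [0.5051 0.2294 0.1779] grip tilt mrad 61.4 roll 0.0 op 0.0241 tq_tool [-0.285 -0.004 -0.046]
jar n 5291 tray y extent mm [115.5  91.1  76.7] top z 0.0154 px [237. 111.]
wall fit tilt rel tool mrad 1.9 z0 0.052 4729
tray rect in tool ((-0.355072021484375, -0.04575347900390625), (252.79891967773438, 86.1982421875), 89.89276123046875)
```

```bash

python3 -m handwheel '[[0.2,0,0,0,0,0,1],[0.2,0,0,0,0,0,1],[0,0,0,0,0,0,1],[0,0,0,0,0,0,1],[0,0,0,0,0,0,1]]' | head -1
python3 jar.py
```

```text
time: 13.3
t 13.3 tcp [0.5051 0.2295 0.1779] grip tilt mrad 68.1 roll 0.0 op 0.0236 tq_tool [-0.265 -0.009  0.005]
jar n 5264 tray y extent mm [109.3  85.3  70.4] top z 0.0151 px [237. 120.]
wall fit tilt rel tool mrad 2.5 z0 0.052 4630
tray rect in tool ((-0.2681617736816406, 0.49863433837890625), (85.76041412353516, 252.5271759033203), 0.011816767044365406)
```

```bash

python3 -m handwheel '[[0,0,0,0,0,0,1],[0,0,0,0,0,0,1],[0,0,0,0,0,0,1]]' | head -1
python3 jar.py
```

```text
time: 13.65
t 13.65 tcp [0.5051 0.2295 0.1779] grip tilt mrad 68.1 roll -0.0 op 0.0238 tq_tool [-0.238 -0.045  0.035]
jar n 5195 tray y extent mm [98.6 74.3 58.5] top z 0.0145 px [237. 137.]
wall fit tilt rel tool mrad 3.6 z0 0.0519 4507
tray rect in tool ((-0.34810638427734375, 0.14621734619140625), (86.07808685302734, 252.8023223876953), 0.07005693018436432)
```

```bash

python3 -m handwheel '[[0,0,0,0,0,0,1],[0,0,0,0,0,0,1],[-0.3,0,0,0,0,0,1],[-0.4,0,0,0,0,0,1],[-0.3,0,0,0,0,0,1]]' | head -1
python3 jar.py
```

```text
time: 14.2
t 14.2 tcp [0.5051 0.2295 0.1779] grip tilt mrad 50.1 roll 0.1 op 0.0232 tq_tool [-0.17  -0.017 -0.057]
jar n 4307 tray y extent mm [72.5 50.9 30. ] top z 0.0133 px [235. 173.]
wall fit tilt rel tool mrad 1.9 z0 0.052 4755
tray rect in tool ((-0.4328041076660156, 0.31800079345703125), (86.167236328125, 252.93878173828125), 0.04229874908924103)
```

```bash

python3 -m handwheel '[[0,0,0,0,0,0,1],[0,0,0,0,0,0,1],[0,0,0,0,0,0,1],[0,0,0,0,0,0,1]]' | head -1
python3 jar.py
```

```text
time: 14.65
t 14.65 tcp [0.5051 0.2294 0.1779] grip tilt mrad 50.6 roll -0.0 op 0.0234 tq_tool [-0.154  0.023  0.022]
jar n 2651 tray y extent mm [56.  41.1 17.4] top z 0.0125 px [229. 191.]
wall fit tilt rel tool mrad 0.4 z0 0.0521 5062
tray rect in tool ((-0.368316650390625, -7.62939453125e-05), (86.11627197265625, 252.7217254638672), 0.09573899954557419)
```

```bash

python3 -m handwheel '[[0.2,0,0,0,0,0,1],[0,0,0,0,0,0,1],[0,0,0,0,0,0,1],[0,0,0,0,0,0,1]]' | head -1
python3 jar.py pics/w3.png
```

```text
time: 15.1
t 15.1 tcp [0.5051 0.2294 0.1779] grip tilt mrad 54.1 roll 0.1 op 0.0237 tq_tool [-0.146 -0.024 -0.027]
jar n 1827 tray y extent mm [49.  36.8 16.6] top z 0.0123 px [225. 197.]
wall fit tilt rel tool mrad -0.0 z0 0.0521 5214
tray rect in tool ((-0.3849029541015625, 0.048736572265625), (252.85501098632812, 85.94912719726562), 89.9681396484375)
```

View pics/w3.png

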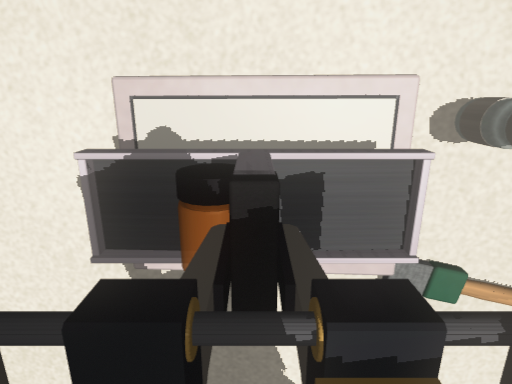

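Jar's left edge is at px ≈180 and its near part is behind the bar, so it is at about y≈+32 mm and creeping. I'll add a tangent-ray estimate of the axis position.

```bash
cat >> jar.py <<'E'
T=np.asarray(d["tool_from_camera"]);C=T[:3,3]
am=(hsv[...,0]<20)&(hsv[...,1]>120);am[:195]=0;am[222:]=0
out=[]
for side in(0,1):
    es=[]
    for v in range(198,222,2):
        c=np.flatnonzero(am[v]&(np.arange(512)>60)&(np.arange(512)<450))
        if len(c)<3: continue
        u=c[0]-.5 if side==0 else c[-1]+.5
        r=T[:3,:3]@[(u-d["cx"])/d["fx"],(v-d["cy"])/d["fy"],1];
        y=.0
        for _ in range(3):
            zj=.0375+.04*abs(y); t=(zj-C[2])/r[2]; n=np.hypot(r[1],r[2])
            y=C[1]+t*r[1]+(-1 if side==0 else 1)*(-.024)*n/abs(r[2]); y=y
        es.append(-1000*y)
    if es: out.append((round(float(np.median(es)),1)))
print("jar y from left edge, right edge:",out)
E
python3 -m handwheel '[[0.2,0,0,0,0,0,1],[0,0,0,0,0,0,1],[0,0,0,0,0,0,1]]' | head -1
python3 jar.py
```

```text
time: 15.45
t 15.45 tcp [0.505  0.2294 0.1779] grip tilt mrad 57.6 roll -0.0 op 0.0235 tq_tool [-0.109 -0.053 -0.058]
jar n 1567 tray y extent mm [46.2 35.1 16.2] top z 0.0121 px [224. 200.]
wall fit tilt rel tool mrad 0.2 z0 0.0522 5261
tray rect in tool ((-0.42147064208984375, 0.1915435791015625), (252.6252899169922, 86.11392211914062), 89.98832702636719)
jar y from left edge, right edge: [24.9, 40.7]
```

```bash

python3 -m handwheel '[[0.2,0,0,0,0,0,1],[0,0,0,0,0,0,1],[0,0,0,0,0,0,1],[0,0,0,0,0,0,1],[0,0,0,0,0,0,1]]' | head -1
python3 jar.py | grep -E "^t|jar"
```

```text
time: 16.0
t 16.0 tcp [0.5051 0.2295 0.1779] grip tilt mrad 61.1 roll -0.0 op 0.0239 tq_tool [-0.119  0.038 -0.058]
jar n 1177 tray y extent mm [42.1 32.  16.1] top z 0.0122 px [221. 205.]
tray rect in tool ((-0.3540992736816406, 0.31348419189453125), (253.3322296142578, 85.9855728149414), 89.97479248046875)
jar y from left edge, right edge: [20.2, 40.7]
```

```bash

python3 -m handwheel '[[0,0,0,0,0,0,1],[0,0,0,0,0,0,1],[0,0,0,0,0,0,1],[0,0,0,0,0,0,1],[-0.4,0,0,0,0,0,1],[-0.4,0,0,0,0,0,1]]' | head -1
python3 jar.py | grep -E "^t|jar"
```

```text
time: 16.65
t 16.65 tcp [0.5051 0.2294 0.1779] grip tilt mrad 46.5 roll 0.0 op 0.0236 tq_tool [-0.091  0.021 -0.017]
jar n 518 tray y extent mm [31.4 24.  15.5] top z 0.0129 px [214. 216.]
tray rect in tool ((-0.2912178039550781, -0.13703155517578125), (85.82125091552734, 252.87396240234375), 0.03816823661327362)
jar y from left edge, right edge: [8.9, 40.7]
```

```bash

python3 -m handwheel '[[-0.5,0,0,0,0,0,1],[-0.3,0,0,0,0,0,1],[0,0,0,0,0,0,1]]' | head -1
python3 jar.py | grep -E "^t|jar"
```

```text
time: 17.0
t 17.0 tcp [0.5051 0.2297 0.1779] grip tilt mrad 33.0 roll 0.1 op 0.0241 tq_tool [-0.034  0.017 -0.021]
jar n 475 tray y extent mm [30.5 23.3 15.5] top z 0.0129 px [214. 217.]
tray rect in tool ((-0.3572731018066406, 0.0552978515625), (252.6121368408203, 86.0491714477539), 89.94670867919922)
jar y from left edge, right edge: [7.9, 40.7]
```

Nearly stopped at y≈8 mm; I check that it holds.

```bash

python3 -m handwheel '[[0,0,0,0,0,0,1],[0,0,0,0,0,0,1],[0,0,0,0,0,0,1]]' | head -1
python3 jar.py pics/w4.png| grep -E "^t|jar"
```

```text
time: 17.35
t 17.35 tcp [0.5051 0.2294 0.1779] grip tilt mrad 33.2 roll 0.0 op 0.0237 tq_tool [-0.102 -0.019  0.014]
jar n 470 tray y extent mm [30.4 23.3 15.5] top z 0.0131 px [214. 217.]
tray rect in tool ((-0.4014434814453125, -0.05889892578125), (252.554931640625, 86.08689880371094), 89.98310089111328)
jar y from left edge, right edge: [7.9, 40.7]
```

View pics/w4.png

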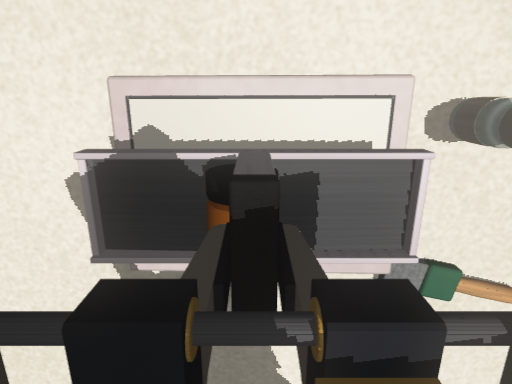

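The jar rests still with its left edge at px ≈206 against the tray's middle at 255, so y≈+8 mm, over the window. I hold it there for more than 5 s.

```bash
Z='x'
python3 -m handwheel '[[0,0,0,0,0,0,1],[0,0,0,0,0,0,1],[0,0,0,0,0,0,1],[0,0,0,0,0,0,1],[0,0,0,0,0,0,1],[0,0,0,0,0,0,1],[0,0,0,0,0,0,1],[0,0,0,0,0,0,1],[0,0,0,0,0,0,1],[0,0,0,0,0,0,1]]' | head -1
python3 jar.py | grep -E "^t|jar y"
python3 -m handwheel '[[0,0,0,0,0,0,1],[0,0,0,0,0,0,1],[0,0,0,0,0,0,1],[0,0,0,0,0,0,1],[0,0,0,0,0,0,1],[0,0,0,0,0,0,1],[0,0,0,0,0,0,1],[0,0,0,0,0,0,1],[0,0,0,0,0,0,1],[0,0,0,0,0,0,1]]' | head -1
python3 -m handwheel '[[0,0,0,0,0,0,1],[0,0,0,0,0,0,1],[0,0,0,0,0,0,1],[0,0,0,0,0,0,1],[0,0,0,0,0,0,1],[0,0,0,0,0,0,1],[0,0,0,0,0,0,1],[0,0,0,0,0,0,1],[0,0,0,0,0,0,1],[0,0,0,0,0,0,1]]' | head -1
python3 -m handwheel '[[0,0,0,0,0,0,1],[0,0,0,0,0,0,1],[0,0,0,0,0,0,1],[0,0,0,0,0,0,1],[0,0,0,0,0,0,1],[0,0,0,0,0,0,1],[0,0,0,0,0,0,1],[0,0,0,0,0,0,1],[0,0,0,0,0,0,1],[0,0,0,0,0,0,1]]' | head -1
python3 -m handwheel '[[0,0,0,0,0,0,1],[0,0,0,0,0,0,1],[0,0,0,0,0,0,1],[0,0,0,0,0,0,1],[0,0,0,0,0,0,1],[0,0,0,0,0,0,1],[0,0,0,0,0,0,1],[0,0,0,0,0,0,1],[0,0,0,0,0,0,1],[0,0,0,0,0,0,1]]' | head -1
python3 jar.py | grep -E "^t|jar y"
```

```text
time: 18.4
t 18.4 tcp [0.5051 0.2295 0.1779] grip tilt mrad 33.2 roll 0.1 op 0.0238 tq_tool [-0.07  -0.013 -0.025]
tray rect in tool ((-0.45326995849609375, 0.29848480224609375), (252.48199462890625, 86.16197204589844), 89.95890045166016)
jar y from left edge, right edge: [7.9, 40.7]
time: 19.45
time: 20.45
time: 21.45
time: 22.45
t 22.45 tcp [0.5051 0.2295 0.1779] grip tilt mrad 33.2 roll 0.0 op 0.0239 tq_tool [-0.024  0.014  0.018]
tray rect in tool ((-0.3842964172363281, 0.0736541748046875), (253.2818145751953, 86.14695739746094), 89.9501724243164)
jar y from left edge, right edge: [7.9, 40.7]
```

```bash

python3 -m handwheel '[[0.5,0,0,0,0,0,1],[0.6,0,0,0,0,0,1],[0.5,0,0,0,0,0,1],[0,0,0,0,0,0,1],[0,0,0,0,0,0,1]]' | head -1
python3 jar.py | grep -E "^t |jar y"
```

```text
time: 23.0
t 23.0 tcp [0.5051 0.2293 0.1779] grip tilt mrad 61.1 roll 0.0 op 0.0239 tq_tool [-0.163 -0.07   0.036]
jar y from left edge, right edge: [6.7, 40.7]
```

```bash

python3 -m handwheel '[[0,0,0,0,0,0,1],[0,0,0,0,0,0,1],[-0.6,0,0,0,0,0,1],[-0.8,0,0,0,0,0,1],[-0.6,0,0,0,0,0,1]]' | head -1
python3 jar.py | grep -E "^t |jar"
```

```text
time: 23.55
t 23.55 tcp [0.5051 0.2297 0.1779] grip tilt mrad 25.2 roll 0.2 op 0.0236 tq_tool [ 0.092 -0.032  0.019]
jar n 1274 tray y extent mm [-16.4 -33.2 -43.5] top z 0.0121 px [222. 304.]
jar y from left edge, right edge: [-41.6, -21.8]
```

```bash

python3 -m handwheel '[[-1.2,0,0,0,0,0,1],[-1.2,0,0,0,0,0,1],[-1,0,0,0,0,0,1],[-0.2,0,0,0,0,0,1]]' | head -1
python3 jar.py | grep -E "^t |jar"
```

```text
time: 24.0
t 24.0 tcp [0.5052 0.23   0.1779] grip tilt mrad -37.5 roll 0.1 op 0.0236 tq_tool [ 0.294 -0.05  -0.001]
jar n 5214 tray y extent mm [ -70.3  -85.5 -109.8] top z 0.0151 px [237. 387.]
jar y from left edge, right edge: [-95.3, -94.0]
```

```bash

python3 -m handwheel '[[0.2,0,0,0,0,0,1],[0.4,0,0,0,0,0,1],[0.4,0,0,0,0,0,1],[0.4,0,0,0,0,0,1],[0.4,0,0,0,0,0,1],[0.3,0,0,0,0,0,1],[0,0,0,0,0,0,1],[0,0,0,0,0,0,1],[0,0,0,0,0,0,1],[0,0,0,0,0,0,1]]' | head -1
python3 jar.py | grep -E "^t |jar"
python3 - <<'E'
from h import *;from cell import ctrl
s=ctrl.state();print(delta(s,goal([.505,.230,.125],np.radians(-9.4))))
E
```

```text
time: 25.05
t 25.05 tcp [0.5051 0.2295 0.1779] grip tilt mrad -0.0 roll -0.0 op 0.0237 tq_tool [ 0.256 -0.027 -0.039]
jar n 5280 tray y extent mm [ -77.1  -92.1 -116.9] top z 0.0154 px [237. 397.]
jar y from left edge, right edge: [-102.3, -101.3]
(array([ 0.  , -0.  , -0.03]), array([-0.1, -0.4, 52.9]))
```

```bash

python3 -m handwheel '[[0,0,0,0,0,2,1],[0,0,0,0,0,4,1],[0,0,0,0,0,6,1],[0,0,0,0,0,8,1],[0,0,0,0,0,8,1],[0,0,0,0,0,8,1],[0,0,0,0,0,8,1],[0,0,0,0,0,6,1],[0,0,0,0,0,4,1],[0,0,0,0,0,3,1]]'
python3 -m handwheel '[[0,0,0,0,0,2,1],[0,0,0,0,0,1,1],[0,0,0,0,0,1,1],[0,0,0,0,0,0.5,1],[0,0,0,0,0,0.5,1],[0,0,0,0,0,0,1]]'
python3 -m handwheel '[[0,0,0,0,0,0.5,1],[0,0,0,0,0,0.5,1],[0,0,0,0,0,0.5,1],[0,0,0,0,0,0.4,1],[0,0,0,0,0,0,1],[0,0,0,0,0,0,1]]'
python3 jar.py | grep -E "^t |jar"
```

```text
time: 26.1
eef_pos: [0.5051, 0.2294, 0.1205]
tool_rot: [3.131, -0.259, -0.0]
ft_force: [-0.8, 0.9, -6.4]
opening: 0.0241
grasp_force: 30.0
time: 26.7
eef_pos: [0.5051, 0.2295, 0.1159]
tool_rot: [-3.131, 0.259, -0.0]
ft_force: [0.2, 0.2, -6.2]
opening: 0.0238
grasp_force: 30.0
time: 27.3
eef_pos: [0.505, 0.2294, 0.114]
tool_rot: [3.131, -0.259, -0.0]
ft_force: [-0.2, 0.4, -6.9]
opening: 0.0241
grasp_force: 30.0
t 27.3 tcp [0.505  0.2294 0.114 ] grip tilt mrad -0.0 roll -0.1 op 0.0241 tq_tool [0.185 0.017 0.005]
jar n 5262 tray y extent mm [ -77.1  -92.1 -116.9] top z 0.0154 px [237. 397.]
jar y from left edge, right edge: [-102.3, -101.3]
```

```bash

python3 -m handwheel '[[0,0,0,0,0,0.4,1],[0,0,0,0,0,0.4,1],[0,0,0,0,0,0.4,1],[0,0,0,0,0,0,1],[0,0,0,0,0,0,1]]'
python3 -m handwheel '[[0,0,0,0,0,0.3,1],[0,0,0,0,0,0,1],[0,0,0,0,0,0,1]]'
```

```text
time: 27.85
eef_pos: [0.5051, 0.2295, 0.1129]
tool_rot: [-3.131, 0.259, -0.0]
ft_force: [0.0, 0.3, -4.1]
opening: 0.0238
grasp_force: 30.0
time: 28.15
eef_pos: [0.5052, 0.2295, 0.1129]
tool_rot: [-3.131, 0.259, -0.0]
ft_force: [-1.4, -1.1, 0.7]
opening: 0.0237
grasp_force: 30.0
```

Contact made and the weight is off the arm. I release, then retreat straight up.

```bash

python3 -m handwheel '[[0,0,0,0,0,0,0.7],[0,0,0,0,0,0,0.65],[0,0,0,0,0,0,0.55],[0,0,0,0,0,0,0.45],[0,0,0,0,0,0,0.35],[0,0,0,0,0,0,0.25],[0,0,0,0,0,0,0.15],[0,0,0,0,0,0,0],[0,0,0,0,0,0,0],[0,0,0,0,0,0,0]]'
python3 -m handwheel '[[0,0,0,0,0,-2,0],[0,0,0,0,0,-5,0],[0,0,0,0,0,-10,0],[0,0,0,0,0,-15,0],[0,0,0,0,0,-15,0],[0,0,0,0,0,-15,0],[0,0,0,0,0,-15,0],[0,0,0,0,0,-10,0],[0,0,0,0,0,-5,0],[0,0,0,0,0,0,0]]'
python3 jar.py pics/w5.png | head -2
python3 - <<'E'
from h import *;from cell import ctrl
s=ctrl.state();d=ctrl.capture("wrist")
T=np.eye(4);T[:3,:3]=Ro.from_rotvec(s["tool_rot"]).as_matrix();T[:3,3]=s["eef_pos"]
P=cloud(d,T@d["tool_from_camera"])
for lo,hi in((.13,.15),(.05,.068)):
    m=(P[...,2]>lo)&(P[...,2]<hi)&(d["z_map"]>0)&(np.hypot(P[...,0]-.505,P[...,1]-.23)<.16)
    print(rect(P,m))
E
```

```text
time: 29.15
eef_pos: [0.5051, 0.2295, 0.1125]
tool_rot: [3.131, -0.259, 0.0]
ft_force: [0.2, -0.0, -0.7]
opening: 0.0915
grasp_force: 0.0
time: 30.15
eef_pos: [0.5054, 0.2296, 0.2053]
tool_rot: [-3.13, 0.259, -0.002]
ft_force: [0.4, -0.4, -0.2]
opening: 0.0913
grasp_force: 0.0
t 30.15 tcp [0.5054 0.2296 0.2053] grip tilt mrad 0.7 roll 1.0 op 0.0913 tq_tool [ 0.044 -0.034  0.026]
jar y from left edge, right edge: [-80.0, -62.4]
(np.int32(3286), ((504.9246520996094, 229.4533233642578), (23.973995208740234, 85.4131851196289), 80.31057739257812), np.float64(0.1408747478665456), array([0.50782787, 0.22894118, 0.14087475]))
(np.int32(11716), ((504.93316650390625, 229.6304473876953), (252.25782775878906, 85.46227264404297), 80.57611846923828), np.float64(0.05421286554014545), array([0.50840405, 0.23896224, 0.05421287]))
```

View pics/w5.png

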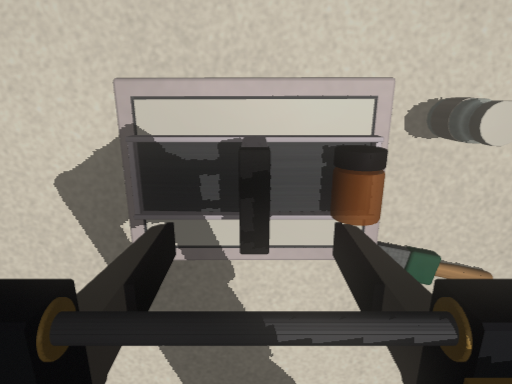

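The tray sits centred and square on the box, measured at (504.9, 229.6) mm with its long axis at 80.6°. The jar is in the right-hand (-y) well at (358,187), and the fingers are clear.

```bash
python3 -c "
from cell import ctrl
print(ctrl.hand_in())"
```

```text
the job is handed in; nothing more can be done
None
```

The job is handed in: the jar stayed within about 8 mm of the window's centre for just over 5 s, then rolled into the -y well; the tray was set down on the light box within about 1 mm and 0.1° by my measurements and released, and I saw no failure condition, but the verdict was not shown.

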